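# Clamp the bathroom organiser to its rail

### The arm

A 7-joint arm with a two-finger parallel gripper is mounted at the origin on the work surface. World frame = base frame: x ahead of the robot, y to its left, z up, the work surface at z = 0. Lengths are in m, angles in rad, forces in N, time in s.
With the tool pointing down it reaches from about 0.4 to 0.85 m from the base axis. Payload 4.5 kg.
Tool frame: the origin (TCP) lies at the very end of the fingers, on their centre line; the grasp point (between the pads) lies 19 mm behind it; z points along the fingers, y is the direction in which the jaws open and shut (so a half turn about z gives the same grasp; the last joint's range is limited). The gripper opens to 88 mm and grips with 3 to 60 N. Pads are 18 mm wide; open, the fingers measure 123 mm over their backs; the gripper's body (75 mm by 187 mm) begins 45 mm behind the grasp point.
Start: joints at [1.186, 0.689, -0.195, 1.565, 0.157, 0.902, -0.215], TCP at [0.254, -0.571, 0.239] pointing down, gripper open.
Joint ranges: [-3.01, 3.01], [-0.46, 2.08], [-1.47, 1.51], [0.13, 2.56], [-1, 4.14], [0.04, 2.09], [-2.66, 2.66]. Speed limits (rad/s): [2.57, 2.57, 3.14, 3.14, 3.14, 3.14, 3.14].

### API

Orientations are given as a unit quaternion [x, y, z, w].
In Python, from plant import telemetry, imaging, r gives the robot as it stands.
- The arm moves only by the shell command python3 -m creep 'ROWS' [FORCE]. ROWS is JSON, a list of rows, each a list of 5 numbers: the closure in counts, from 0 (fully open) to 255 (shut), then the shift along the tool's x, y, z in m, then the turn about the tool's z in degrees. In form: [[fingers, x, y, z, yaw], ...]. A call has 1 to 10 rows; each row is the pose to reach, as a shift and turn from the pose commanded when the call began, along the tool's axes at that moment; what a row does not reach only later rows make up. A row lasts 1/8 s, in which the tool goes at most 62.5 mm and 10.7 degrees, less where a joint would pass 70% of its speed; a pose out of reach is approached as far as the arm can. A call with a gripper value outside its range is refused whole. The fingers move at their own pace and stop on an object; FORCE is the grip in N (left out, the last holds). Time passes only in rows, so rows that repeat a pose let the fingers close. It gives the time, the measured TCP pose, the force and the opening at its end, in the units of the state.
- telemetry.get_state(): the state, without advancing time (a new reading comes with each control period).
- imaging.snapshot(name): name is "side" or "top"; returns a dict with "image" (384x512x3 uint8, blue, green, red), "camera_matrix" (3x3 intrinsics, pixels), "R" (3x3) and "t" (3): a world point X has camera coordinates R X + t. Camera axes: x right, y down, z forward; pixel columns grow to the right and rows downward; lengths in m; the calibration is good to about 2 mm. A picture is of the moment at which its call begins. There is no depth.
- r.finish_job(): hands the job in, once; it reports no verdict.
Trained networks look in a picture, given as the dict that the camera call returned (one of the last four; its "shot" number tells which), for a name from the list of things; names that differ only in an ending like _2 or _b are one class to them, and where a whole thing is asked for, a point or a joint stands for the part that bears it (a point fixed in the world has none). Each returns a list of dicts, best first, with "score" (0 to 1); they miss things now and then, are a little off and sometimes report something else, mostly with a low value. They report only what shows in the picture. A call takes as long as a camera call. They do not tell look-alikes from the thing itself.
- imaging.boxes_of(picture, target): "rect" ([left, top, right, bottom] in pixels, round what is visible of it).
- imaging.trace(picture, target): "pixels" (384x512 bool, what is visible of it) and "rect" ([left, top, right, bottom] in pixels, round what is visible of it).
- imaging.place_of(picture, target): "location" ([row, column] in pixels: a listed point, or the origin of a listed thing).
The state is a dict: "clock": time; "q": joint angles; "qd": joint speeds; "joint_torque": joint torques, N m; "tool_pos": TCP position; "eef_rot": TCP orientation; "contact_force": force on the tool from outside, world axes, zero at the start; "moment": the same for the moment, N m; "opening": opening from 0.0 (shut) to 1.0 (fully open).
Only numpy, scipy, OpenCV 4.12 (cv2) and the standard library are available. Lean on these libraries where they do the work, as an engineer would, in place of code of your own. Each camera call takes 0.05 s, during which the arm holds its last target.

### The job

Without gripping anything, push the loose blue organiser along its rail to the robot's left until its clamp meets the buffer at the rail's left end post. Then tighten the clamp there: push the wings of its wing screw round clockwise (seen from above) with a fingertip, stroke after stroke, until the screw comes to its stop. Push gently, do not grip or force the organiser or its screw, and leave the things in and around the organiser in their places.

Things in the scene. Friction and masses are not known exactly. Their poses are not given: they have to be found in the camera images.
- organiser (a joint): Slide of the blue organiser along the rail, m: 0.10 when its clamp meets the rubber buffer at the left end post (stop), 0 where it starts, 100 mm to the right; about 5 N of friction, stays where left. It is an open tray on the ledge, on the far side of the rail, 240 mm along the rail, 136 mm deep. Its clamp reaches round the rail at mid-length.
- screw (a joint): Turn of the wing screw, rad, growing clockwise seen from above: 8.0 when tight (pad on the rail, stop); starts loose at 0.05 to 2.8, so 5.2 to 8 rad remain. Friction torque about 0.035 N m (1 to 2 N at a wing), stays where left; sinks 5 mm a turn.
- screw_axis (a point): On the screw's upright axis at half the wings' height, 98 mm above the ledge when tight, up to 6.4 mm higher when loose; turns with it. White plastic: hub 22 mm in diameter, two opposite upright wings 68 mm end to end, 6 to 7 mm thick, 20 mm high. The clamp's blue upper arm (44 mm along the rail, 38 mm across) lies below, its top 82 mm above the ledge.
- panel_mid (a point): Middle of the top edge of the organiser's blue panel on the rail side, 112 mm above the ledge, fixed to the organiser. Its near face is 40 mm beyond the screw axis, so a fingertip has room round the robot's side of the screw but not between wings and panel. High over its middle 130 mm, sloping shoulders to 72 mm at the ends.
- wing_end (a point): Middle of the outer end of one wing, 34 mm from screw_axis and level with it; the other wing is opposite. Turns with the screw.
- end_wall (a point): Point on the outside of the organiser's right end wall (flat, 6 mm thick, 72 mm high, 136 mm long across the rail), 120 mm to the right of the screw axis along the rail, 62 mm beyond it, 55 mm above the ledge; moves with the organiser. Its x axis points across the rail away from the robot, y along the rail to the left (sliding direction), z up.
- end_post (a point): Centre of the top of the rail's left end post, 58 mm above the ledge, 24 mm in diameter. The stainless rail (20 mm in diameter, axis 45 mm above the ledge) runs 620 mm to the right to a like post. Its y axis runs along the rail to the left, within 0.18 rad of the robot's y axis.
- clamp_side (a point): Middle of the left face of the clamp's upper arm, 22 mm left of the screw axis along the rail, 73 mm above the ledge; it comes to 18 mm from the end post's axis when home, against the 6 mm black rubber buffer there.
- jar_mid (a point): Centre of a glass baby jar with a metal cap, 58 mm in diameter and 73 mm high, standing in the organiser's left pocket. Bystander.
- teether_mid (a point): Centre of a flat green silicone leaf teether, about 75 by 44 by 8 mm, lying in the middle pocket. Bystander.
- ring_mid (a point): Centre of an orange plastic ring, 66 mm in diameter and 11 mm high, lying in the right pocket. Bystander.
- wand_mid (a point): Centre of a wooden rattle wand, 166 mm long and 32 mm in diameter at its ends, lying in the long trough at the organiser's far side. Bystander.
- bowl_mid (a point): Centre of a white ceramic bowl, 110 mm in diameter and 48 mm high, on the ledge left of the organiser. Bystander.
- pump_mid (a point): A white plastic pump bottle, 64 mm in diameter and 165 mm high, on the ledge to the right beyond the rail; the point is on its axis 65 mm up. Bystander.
- tumbler_mid (a point): Centre of a white ceramic tumbler, 68 mm in diameter and 90 mm high, on the ledge to the right on the robot's side of the rail. Bystander.
Things that resemble listed ones, but are neither listed nor needed, are in the scene too. Of the things shaped like the part that bears wand_mid, the wooden one is meant.

How it is judged:
By the outcome, as a careful person would: the job done as asked, in the order asked, and still so for the second after the job is handed in, with the robot touching nothing.
It also fails if it takes over 61 s, if anything falls off the work surface, if the arm or the gripper's body presses on something with over 40 N, if the wrist force passes 120 N, or if a joint passes its speed limit or range.

## Working session

There is one attempt and no reset: what is moved stays moved. The work goes in short steps, Python scripts to look and compute and a shell command to move; the robot and the scene stay as the last step left them, time stands still between calls to the robot, and variables do not carry over. Pictures are saved under pics/ and viewed, and the job is handed in when it is done.

```bash
ls; mkdir -p pics; python3 - <<'E'
from plant import telemetry, imaging, r
import cv2
print(telemetry.get_state())
for n in ("side","top"):
    p=imaging.snapshot(n); cv2.imwrite(f"pics/{n}0.png",p["image"]); print(n,p["camera_matrix"],p["R"],p["t"])
E
```

```text
pics
{'clock': 0.0, 'q': array([ 1.18579696,  0.68993937, -0.19450918,  1.56633512,  0.15733405,
        0.90245293, -0.21513113]), 'qd': array([ 7.68390736e-04,  2.49812862e-03,  5.71407143e-04,  1.60274922e-03,
       -8.75998904e-05, -2.96988171e-04, -7.69789915e-04]), 'joint_torque': array([-1.13977853e-05, -5.27559757e+01, -1.26692254e+00, -1.53428489e+01,
       -5.26483054e-02,  6.47773777e-03,  1.94255995e-04]), 'tool_pos': array([ 0.2538646 , -0.57045379,  0.23794011]), 'eef_rot': array([ 9.78148277e-01,  2.07906687e-01, -2.55427748e-04, -8.31947618e-04]), 'contact_force': array([ 0.17060172, -0.95270219,  0.55273752]), 'moment': array([-0.01572654, -0.01552158, -0.01678768]), 'opening': 1.0002912337028707}
side [[352.18182463   0.         260.18784807]
 [  0.         352.18182463 188.91834938]
 [  0.           0.           1.        ]] [[-0.79709022 -0.60385161 -0.00322826]
 [-0.41628079  0.55335189 -0.72146517]
 [ 0.43744426 -0.57372897 -0.6924432 ]] [0.40458477 0.27881285 0.8020418 ]
top [[355.82062707   0.         261.58782433]
 [  0.         355.82062707 188.13032414]
 [  0.           0.           1.        ]] [[-0.0101108  -0.99972098  0.021348  ]
 [-0.98454966  0.00622053 -0.17499504]
 [ 0.17481342 -0.02278751 -0.98433785]] [-0.00151972  0.51968061  1.01317786]
```

View pics/side0.png

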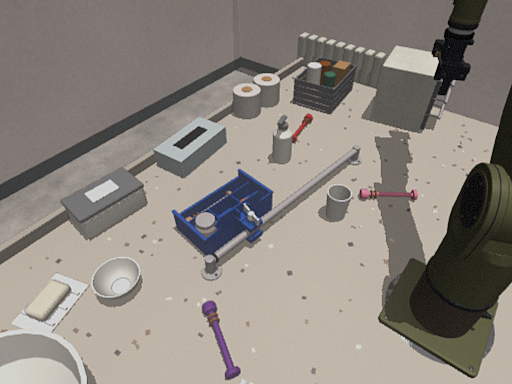

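View pics/top0.png

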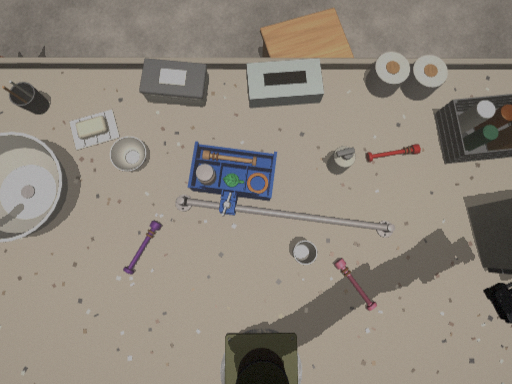

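Both views show the blue organiser mid-left (top px ~233,172), with the clamp and white screw at (228,204). The rail runs from (183,204) to (388,230). The tumbler is at (304,252) and the pump at (344,157).

```bash
cat > h.py <<'E'
from plant import telemetry, imaging, r
import cv2, numpy as np
def P(p): return p["camera_matrix"]@np.c_[p["R"],p["t"]]
def tri(a,uva,b,uvb):
    X=cv2.triangulatePoints(P(a),P(b),np.array(uva,float).reshape(2,1),np.array(uvb,float).reshape(2,1))[:,0]
    return X[:3]/X[3]
def proj(p,X):
    x=P(p)@np.r_[X,1]; return x[:2]/x[2]
def atz(p,uv,z):
    d=p["R"].T@np.linalg.inv(p["camera_matrix"])@np.r_[uv,1]; c=-p["R"].T@p["t"]
    return c+d*(z-c[2])/d[2]
def find(names,show=True):
    a=imaging.snapshot("side");b=imaging.snapshot("top");o={}
    for n in names:
        A=imaging.place_of(a,n);B=imaging.place_of(b,n)
        if A and B:
            ua=A[0]["location"][::-1];ub=B[0]["location"][::-1]
            X=tri(a,ua,b,ub);e=np.linalg.norm(proj(b,X)-ub)
            o[n]=X
            if show: print(n,np.round(X,4),"err %.1f"%e,"sc %.2f %.2f"%(A[0]["score"],B[0]["score"]),np.round(ua),np.round(ub))
        else: print(n,"miss",len(A),len(B))
    return a,b,o
E
python3 - <<'E'
from h import *
a,b,o=find("screw_axis panel_mid wing_end end_wall end_post clamp_side jar_mid tumbler_mid pump_mid bowl_mid ring_mid wand_mid".split())
for n,p in(("side",a),("top",b)):
    uv=proj(p,o["screw_axis"]).astype(int); u,v=uv
    c=p["image"][v-45:v+45,u-60:u+60]; cv2.imwrite(f"pics/{n}1.png",cv2.resize(c,None,fx=6,fy=6,interpolation=cv2.INTER_CUBIC)); print(n,u-60,v-45)
E
```

```text
screw_axis [0.4616 0.1014 0.1218] err 0.3 sc 0.54 0.51 [250. 211.] [223. 205.]
panel_mid [0.509  0.0893 0.1174] err 0.6 sc 0.58 0.76 [238. 201.] [228. 188.]
wing_end [0.491  0.0921 0.1064] err 0.7 sc 0.59 0.50 [244. 208.] [227. 194.]
end_wall [ 0.5153 -0.0363  0.0496] err 0.2 sc 0.92 0.59 [266. 192.] [272. 189.]
end_post [0.4762 0.2361 0.0738] err 0.1 sc 0.75 0.69 [210. 256.] [177. 202.]
clamp_side [0.466  0.1116 0.0799] err 2.6 sc 0.61 0.56 [249. 225.] [220. 203.]
jar_mid [0.563  0.1639 0.0316] err 1.0 sc 0.80 0.68 [205. 231.] [206. 176.]
tumbler_mid [ 0.3304 -0.1299  0.0466] err 0.2 sc 0.85 0.77 [339. 202.] [305. 252.]
pump_mid [ 0.6058 -0.2466  0.0585] err 1.1 sc 0.61 0.67 [280. 143.] [342. 160.]
bowl_mid [0.6305 0.3957 0.0135] err 0.5 sc 0.79 0.84 [120. 284.] [131. 155.]
ring_mid miss 0 4
wand_mid [0.2457 0.2026 0.4517] err 56.0 sc 0.86 0.70 [386. 194.] [141. 250.]
side 189 166
top 163 159
```

View pics/side1.png

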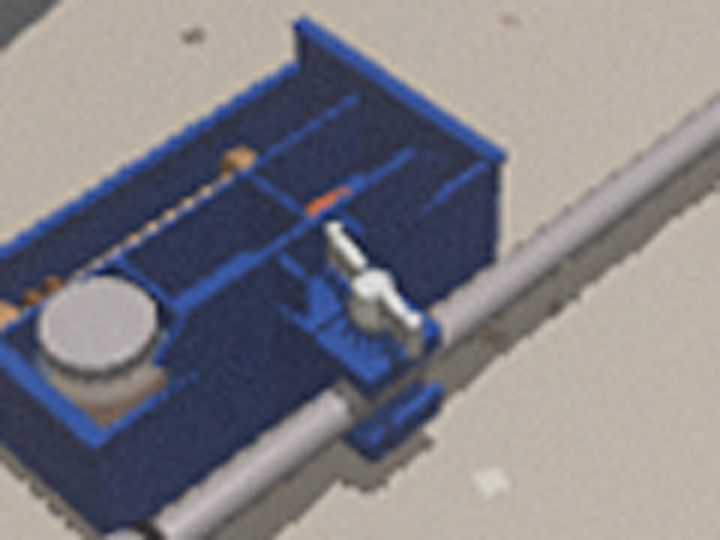

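View pics/top1.png

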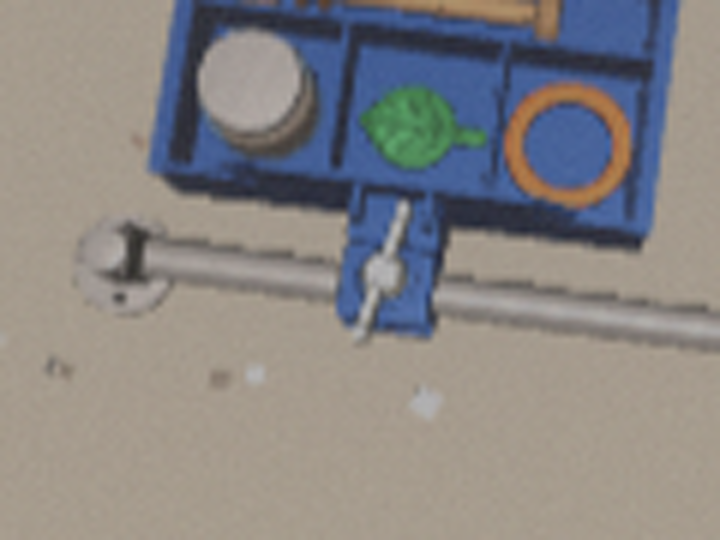

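```bash
python3 - <<'E'
from h import *
a=imaging.snapshot("side");b=imaging.snapshot("top")
print("hub",tri(a,(251,214.3),b,(227,204)))
for z in(.1,.11): print(z,atz(b,(227,204),z),atz(a,(251,214.3),z))
print("post",atz(b,(180.5,200.2),.058))
def crop(p,u,v,n,s=12,w=25):
    c=p["image"][v-w:v+w,u-w:u+w]; cv2.imwrite(f"pics/{n}.png",cv2.resize(c,None,fx=s,fy=s,interpolation=cv2.INTER_CUBIC))
im=[]
for p,u,v in((b,180,200),(b,387,229),(a,211,261),(a,356,151)):
    w=22;c=p["image"][v-w:v+w,u-w:u+w]; im.append(cv2.resize(c,None,fx=6,fy=6,interpolation=cv2.INTER_CUBIC))
cv2.imwrite("pics/posts.png",np.vstack([np.hstack(im[:2]),np.hstack(im[2:])]))
E
```

```text
hub [0.46569897 0.09260617 0.10052024]
0.1 [0.46561682 0.09255871 0.1       ] [0.46616428 0.09231195 0.1       ]
0.11 [0.4642903  0.09180768 0.11      ] [0.46041113 0.09927228 0.11      ]
post [0.48331558 0.23083397 0.058     ]
```

View pics/posts.png

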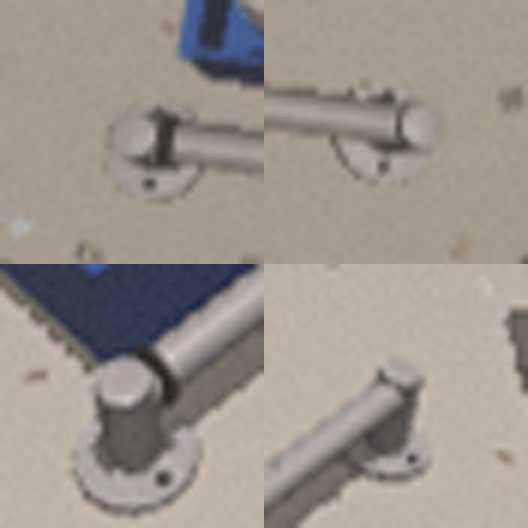

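```bash
python3 - <<'E'
from h import *
a=imaging.snapshot("side");b=imaging.snapshot("top")
L=tri(a,(210.3,258.7),b,(180,200));R=tri(a,(357.2,147),b,(391,228.2))
print(L,R,np.linalg.norm(L-R))
L=atz(b,(180,200),.058);R=atz(b,(391,228.2),.058)
d=(L-R);print(L,R,np.linalg.norm(d)); d/=np.linalg.norm(d); print(d,np.arctan2(-d[0],d[1]))
n=np.array([d[1],-d[0],0])
S=atz(b,(227,204),.105);print("screw",S,"dist along to post",(L-S)@d,"across",(S-L)@n)
for nm,p,uv,z in(("far end wall R top",b,(163+680/6,159+0/6),.072),("R near",b,(163+650/6,159+225/6),.072)):pass
ew=S-.12*d+.062*n; print("end_wall exp",ew)
print("home screw", L-d*.040)
st=telemetry.get_state()
from scipy.spatial.transform import Rotation as Ro
print(Ro.from_quat(st["eef_rot"]).as_matrix())
E
```

```text
[0.4830557  0.23210976 0.05494811] [ 0.39692246 -0.38147348  0.05558045] 0.619599653083521
[0.48391349 0.23229947 0.058     ] [ 0.39683974 -0.38051383  0.058     ] 0.6189684748989861
[0.14067558 0.99005575 0.        ] -0.14114374703097635
screw [0.46495356 0.0921832  0.105     ] dist along to post 0.14139012002318826 across 0.0009395487655093525
end_wall exp [ 0.50945594 -0.03534538  0.105     ]
home screw [0.47828647 0.19269724 0.058     ]
[[ 9.13575274e-01  4.06669667e-01  2.90274257e-05]
 [ 4.06669668e-01 -9.13575272e-01 -6.04257305e-05]
 [ 1.94542658e-06  6.70080269e-05 -9.99999998e-01]]
```

```bash
python3 -m creep '[[255,0.043,-0.035,0,-5.8],[255,0.085,-0.07,0,-11.6],[255,0.128,-0.104,0,-17.4],[255,0.171,-0.139,0,-23.2],[255,0.214,-0.174,0,-29],[255,0.256,-0.208,0,-34.7],[255,0.299,-0.243,0,-40.5],[255,0.342,-0.278,0,-46.3],[255,0.384,-0.313,0,-52.1],[255,0.427,-0.347,0,-57.9]]' 10; python3 -m creep '[[255,0,0,0,0],[255,0,0,0,0]]'; python3 -c "
from h import *
s=telemetry.get_state();print(s['q'].round(3),s['tool_pos'],s['contact_force'])
from scipy.spatial.transform import Rotation as Ro
print(Ro.from_quat(s['eef_rot']).as_matrix().round(3))"
```

```text
clock: 2.85
tool_pos: [0.5039, -0.0789, 0.2389]
eef_rot: [0.754, 0.657, 0.0, 0.0]
contact_force: [0.4, -0.5, -0.7]
opening: 0.008
clock: 3.1
tool_pos: [0.5027, -0.0811, 0.2386]
eef_rot: [0.756, 0.655, -0.001, 0.0]
contact_force: [0.5, -0.0, 0.4]
opening: 0.006
[ 0.349  0.564 -0.441  1.902  0.343  0.751 -0.429] [ 0.50274044 -0.08110201  0.23858155] [ 0.45862907 -0.03807254  0.38872609]
[[ 0.142  0.99  -0.001]
 [ 0.99  -0.142 -0.001]
 [-0.001 -0.001 -1.   ]]
```

```bash
python3 -m creep '[[255,0,0,0.05,0],[255,0,0,0.1,0],[255,0,0,0.15,0],[255,0,0,0.184,0],[255,0,0,0.184,0]]'; python3 - <<'E'
from h import *
for n in("side","top"):
    p=imaging.snapshot(n); cv2.imwrite(f"pics/{n}2.png",cv2.resize(p["image"][110:290,130:370],None,fx=3,fy=3,interpolation=cv2.INTER_CUBIC))
E
```

```text
clock: 3.72
tool_pos: [0.501, -0.0822, 0.053]
eef_rot: [0.756, 0.654, -0.002, -0.001]
contact_force: [-0.1, -1.0, 0.5]
opening: 0.003
```

View pics/side2.png

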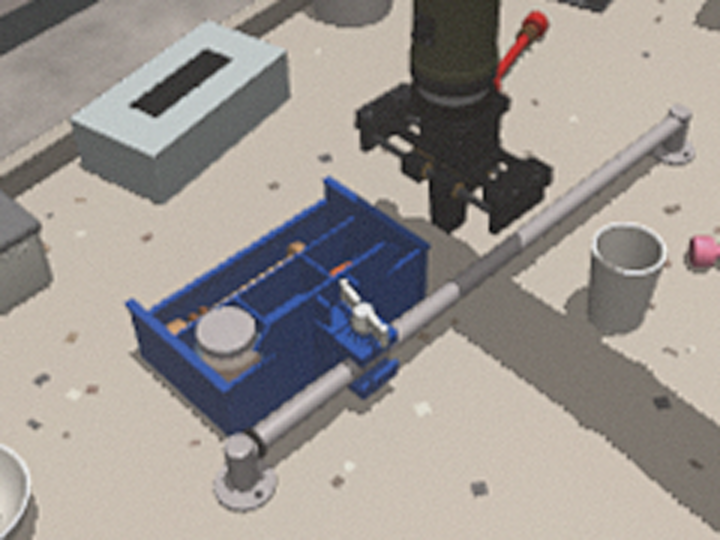

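View pics/top2.png

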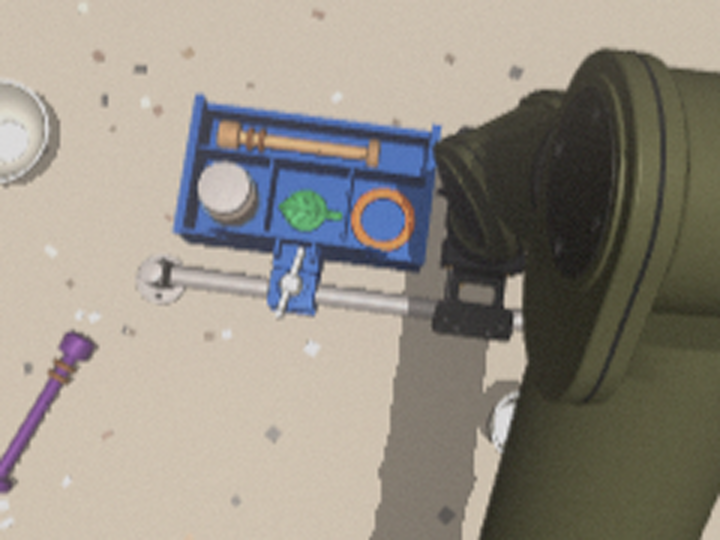

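Side view: shut fingers stand clear of the organiser's right wall (430,240), above the ledge. Contents are in place. Now the push starts.

```bash
python3 -m creep '[[255,0.012,0,0,0],[255,0.024,0,0,0],[255,0.03,0,0,0],[255,0.034,0,0,0],[255,0.038,0,0,0],[255,0.042,0,0,0],[255,0.047,0,0,0],[255,0.052,0,0,0],[255,0.057,0,0,0],[255,0.062,0,0,0]]'
```

```text
clock: 5.08
tool_pos: [0.5118, -0.0188, 0.0547]
eef_rot: [0.755, 0.655, -0.0, 0.0]
contact_force: [-0.1, -5.1, 3.8]
opening: 0.002
```

```bash
python3 -m creep '[[255,0.006,0,0,0],[255,0.012,0,0,0],[255,0.018,0,0,0],[255,0.024,0,0,0],[255,0.03,0,0,0],[255,0.036,0,0,0],[255,0.042,0,0,0],[255,0.048,0,0,0],[255,0.054,0,0,0],[255,0.058,0,0,0]]'; python3 - <<'E'
from h import *
im=[]
for n in("side","top"):
    p=imaging.snapshot(n); im.append(cv2.resize(p["image"][150:290,130:330],None,fx=2.9,fy=2.9,interpolation=cv2.INTER_CUBIC)[:, :398] if 0 else cv2.resize(p["image"][150:290,130:330],None,fx=2,fy=2,interpolation=cv2.INTER_CUBIC))
cv2.imwrite("pics/p3.png",np.hstack(im))
E
```

```text
clock: 6.32
tool_pos: [0.5199, 0.039, 0.0546]
eef_rot: [0.755, 0.656, -0.0, -0.0]
contact_force: [-1.9, -4.9, 4.4]
opening: 0.006
```

View pics/p3.png

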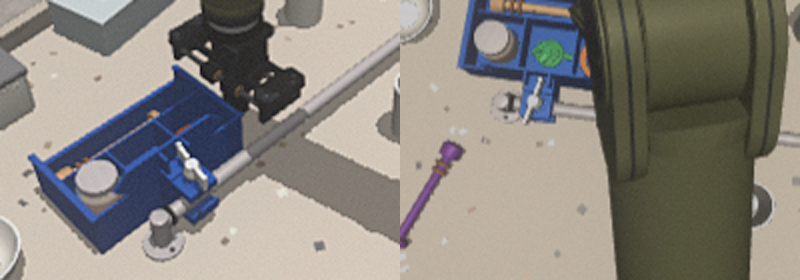

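The clamp now sits about 15 mm short of the post in both views. I'll creep in.

```bash
python3 -m creep '[[255,0.003,0,0,0],[255,0.006,0,0,0],[255,0.008,0,0,0],[255,0.01,0,0,0],[255,0.011,0,0,0],[255,0.012,0,0,0]]'; python3 -m creep '[[255,0.001,0,0,0],[255,0.002,0,0,0]]';python3 -m creep '[[255,0.001,0,0,0],[255,0.002,0,0,0]]'; python3 -m creep '[[255,0.001,0,0,0]]'
```

```text
clock: 7.18
tool_pos: [0.5215, 0.0503, 0.0546]
eef_rot: [0.755, 0.655, -0.0, -0.0]
contact_force: [-1.8, -4.6, 0.9]
opening: 0.007
clock: 7.42
tool_pos: [0.5218, 0.0523, 0.0546]
eef_rot: [0.755, 0.655, -0.0, -0.0]
contact_force: [-2.5, -4.4, -1.6]
opening: 0.005
clock: 7.68
tool_pos: [0.5221, 0.0543, 0.0546]
eef_rot: [0.755, 0.655, -0.0, -0.0]
contact_force: [-3.1, -4.3, -1.5]
opening: 0.006
clock: 7.8
tool_pos: [0.5222, 0.0552, 0.0546]
eef_rot: [0.755, 0.655, -0.0, -0.0]
contact_force: [-3.1, -6.3, -1.4]
opening: 0.001
```

```bash
for i in 1 2 3; do python3 -m creep '[[255,0.001,0,0,0],[255,0.001,0,0,0]]' | grep -E "tool_pos|force"; done
```

```text
tool_pos: [0.5222, 0.0552, 0.0546]
contact_force: [-2.2, -4.9, -0.4]
tool_pos: [0.5222, 0.0552, 0.0546]
contact_force: [-3.2, -8.6, -1.8]
tool_pos: [0.5222, 0.0552, 0.0546]
contact_force: [-3.0, -9.1, -0.0]
```

```bash
python3 -m creep '[[255,0.001,0,0,0],[255,0.002,0,0,0],[255,0.002,0,0,0]]' | grep -E "tool_pos|force"; python3 - <<'E'
from h import *
im=[]
for n,u,v in(("side",215,240),("top",190,200)):
    p=imaging.snapshot(n); im.append(cv2.resize(p["image"][v-35:v+35,u-40:u+40],None,fx=5,fy=5,interpolation=cv2.INTER_CUBIC))
cv2.imwrite("pics/p4.png",np.hstack(im))
E
```

```text
tool_pos: [0.5221, 0.0552, 0.0546]
contact_force: [-2.2, -12.2, 2.0]
```

View pics/p4.png

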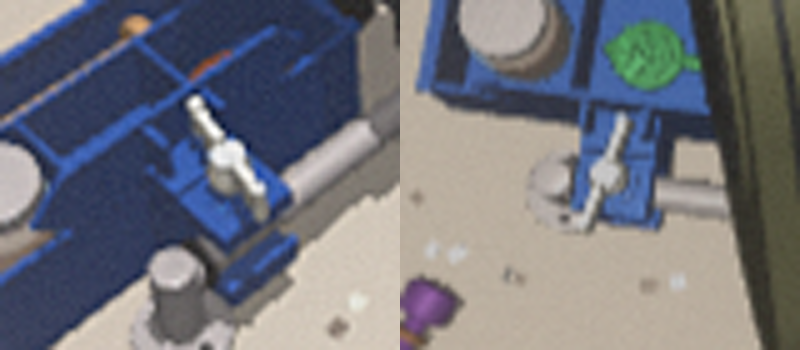

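```bash
python3 -m creep '[[255,-0.012,0,0,0],[255,-0.03,0,0,0],[255,-0.03,0,-0.04,0],[255,-0.03,0,-0.09,0],[255,-0.03,-0.04,-0.12,0],[255,-0.03,-0.08,-0.12,0],[255,-0.03,-0.08,-0.12,0],[255,-0.03,-0.08,-0.12,0]]'; cat >> h.py <<'E'
d=np.array([0.1407,0.9901]);n=np.array([d[1],-d[0]])
def C(H,dl,r=.032,k=.0125):
    dl=np.radians(dl);x=np.cos(dl)*d+np.sin(dl)*n;y=-np.sin(dl)*d+np.cos(dl)*n
    return H-r*y-k*x
def tool():
    from scipy.spatial.transform import Rotation as Ro
    s=telemetry.get_state();M=Ro.from_quat(s["eef_rot"]).as_matrix();x=M[:2,0]
    return s,M,np.degrees(np.arctan2(x@n,x@d))
def go(H,dl,z,r=.032,k=.0125):
    s,M,cur=tool();t=np.r_[C(H,dl,r,k),z]; print("cur",s["tool_pos"].round(4),"delta %.1f q"%cur,s["q"].round(2)); print("shift",(M.T@(t-s["tool_pos"])).round(4),"yaw %.1f"%(dl-cur))
E
python3 - <<'E'
from h import *
for n_ in("side","top"):
    p=imaging.snapshot(n_)
    u,v=(215,235) if n_=="side" else (195,195)
    cv2.imwrite(f"pics/{n_}5.png",cv2.resize(p["image"][v-35:v+35,u-40:u+40],None,fx=8,fy=8,interpolation=cv2.INTER_CUBIC))
    q=imaging.place_of(p,"screw_axis");print([(x["location"],x["score"]) for x in q])
E
```

```text
clock: 10.02
tool_pos: [0.4413, 0.0422, 0.175]
eef_rot: [0.755, 0.655, 0.001, 0.0]
contact_force: [-0.4, 0.9, -0.6]
opening: 0.002
[([232.8, 218.8], 0.45)]
[([203.6, 188.8], 0.41)]
```

View pics/side5.png

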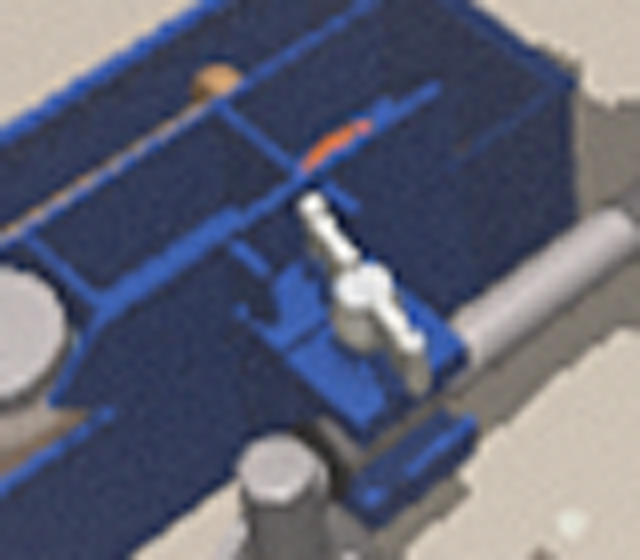

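View pics/top5.png

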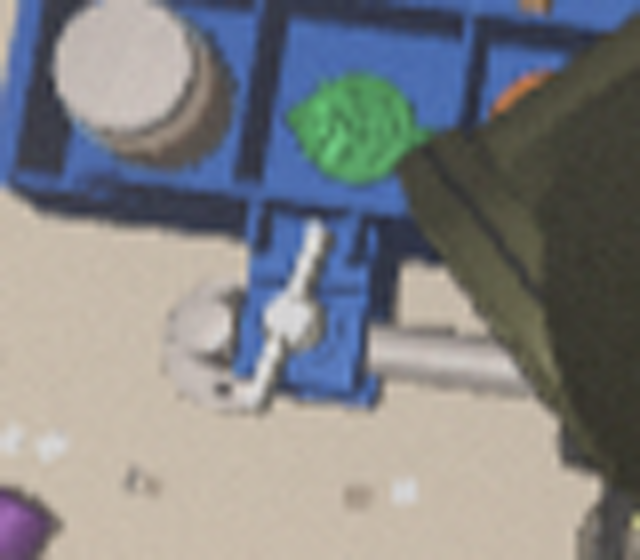

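```bash
python3 - <<'E'
from h import *
a=imaging.snapshot("side");b=imaging.snapshot("top")
X=tri(a,(221,235.8),b,(191.4,199.1));print(X)
for z in (.1,.105,.11,.115): print(z,atz(b,(191.4,199.1),z)[:2],atz(a,(221,235.8),z)[:2])
H=np.array([.4783,.1925])
w1=atz(b,(155+318/8,160+225/8),.11);w2=atz(b,(155+258/8,160+402/8),.11)
v=(w2-w1)[:2];print("len",np.linalg.norm(v),"delta",np.degrees(np.arctan2(v@d,-v@n)),(w1+w2)/2)
go(H,11,.160,k=.022)
E
```

```text
[0.47911253 0.19101512 0.10348074]
0.1 [0.48013979 0.19194686] [0.4806081  0.18887045]
0.105 [0.47940305 0.19106851] [0.47762175 0.1916167 ]
0.11 [0.47866631 0.19019016] [0.47463539 0.19436294]
0.115 [0.47792958 0.18931182] [0.47164904 0.19710919]
len 0.06458742285123345 delta 9.157981255082586 [0.47860529 0.19123158 0.11      ]
cur [0.4404 0.0418 0.1745] delta 0.0 q [ 0.01  0.59 -0.32  2.16  0.41  0.45 -0.77]
shift [ 0.139  -0.0194  0.0145] yaw 11.0
```

```bash
python3 -m creep '[[255,0.046,-0.006,0.005,4],[255,0.092,-0.012,0.01,8],[255,0.139,-0.019,0.014,11],[255,0.139,-0.019,0.014,11],[255,0.139,-0.019,0.014,11]]'; python3 - <<'E'
from h import *
H=np.array([.4788,.1917])
go(H,10,.092,k=.022)
im=[]
for n_,u,v in(("side",215,225),("top",195,195)):
    p=imaging.snapshot(n_)
    im.append(cv2.resize(p["image"][v-35:v+35,u-40:u+40],None,fx=5,fy=5,interpolation=cv2.INTER_CUBIC))
cv2.imwrite("pics/p6.png",np.hstack(im))
E
```

```text
clock: 10.95
tool_pos: [0.4405, 0.1815, 0.1604]
eef_rot: [0.815, 0.58, -0.001, 0.0]
contact_force: [0.4, -0.8, -0.1]
opening: 0.006
cur [0.4405 0.1815 0.1604] delta 11.0 q [-0.35  0.64 -0.22  2.08  0.3   0.46 -1.13]
shift [-0.0003  0.0013  0.0684] yaw -1.0
```

View pics/p6.png

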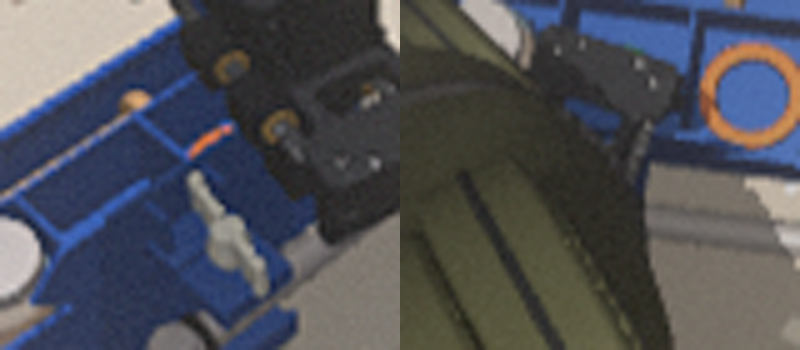

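Side view: the gripper hovers right of the screw, wings free at (205,185)–(262,285). I'll lower behind the near wing.

```bash
python3 -m creep '[[255,0,0.001,0.03,-1],[255,0,0.001,0.055,-1],[255,0,0.001,0.068,-1],[255,0,0.001,0.068,-1]]'; python3 - <<'E'
from h import *
H=np.array([.4788,.1917])
go(H,10,.092)
for D in (7.5,):
  for i in range(1,11):
    t=np.radians(D*i);print([255,round(.032*np.sin(t)-.0125*np.cos(t)+.0125,4),round(-.032*np.cos(t)-.0125*np.sin(t)+.032,4),0,D*i],end=",")
im=[]
for n_,u,v in(("side",215,225),):
    p=imaging.snapshot(n_)
    im.append(cv2.resize(p["image"][v-35:v+35,u-40:u+40],None,fx=7,fy=7,interpolation=cv2.INTER_CUBIC))
cv2.imwrite("pics/p7.png",np.hstack(im))
E
```

```text
clock: 11.55
tool_pos: [0.4413, 0.1809, 0.0923]
eef_rot: [0.81, 0.587, -0.001, 0.0]
contact_force: [-0.2, 0.7, 0.4]
opening: 0.008
cur [0.4413 0.1809 0.0923] delta 10.1 q [-0.4   0.77 -0.14  2.12  0.36  0.28 -1.17]
shift [0.0095 0.0003 0.0003] yaw -0.1
[255, np.float64(0.0043), np.float64(-0.0014), 0, 7.5],[255, np.float64(0.0087), np.float64(-0.0021), 0, 15.0],[255, np.float64(0.0132), np.float64(-0.0023), 0, 22.5],[255, np.float64(0.0177), np.float64(-0.002), 0, 30.0],[255, np.float64(0.0221), np.float64(-0.001), 0, 37.5],[255, np.float64(0.0263), np.float64(0.0005), 0, 45.0],[255, np.float64(0.0303), np.float64(0.0026), 0, 52.5],[255, np.float64(0.034), np.float64(0.0052), 0, 60.0],[255, np.float64(0.0373), np.float64(0.0082), 0, 67.5],[255, np.float64(0.0402), np.float64(0.0116), 0, 75.0],
```

View pics/p7.png

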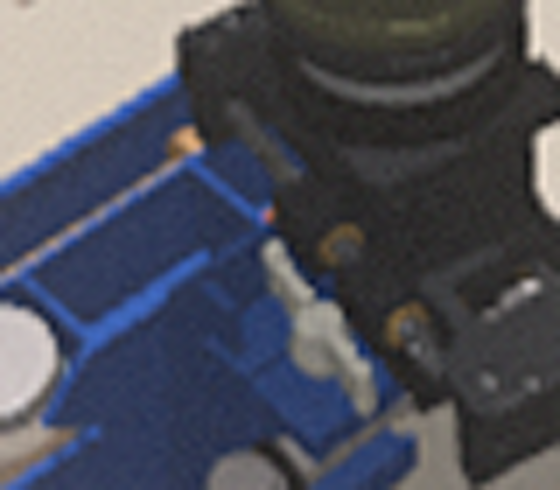

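```bash
python3 -m creep '[[255,0.005,0,0,0],[255,0.0095,0,0,0],[255,0.0095,0,0,0]]'; python3 -m creep '[[255,0.0043,-0.0014,0,7.5],[255,0.0087,-0.0021,0,15],[255,0.0132,-0.0023,0,22.5],[255,0.0177,-0.002,0,30],[255,0.0177,-0.002,0,30]]'; python3 - <<'E'
from h import *
s,M,c=tool();print(c,s["q"].round(2))
im=[]
for n_,u,v in(("side",215,225),("top",195,195)):
    p=imaging.snapshot(n_)
    im.append(cv2.resize(p["image"][v-35:v+35,u-40:u+40],None,fx=5,fy=5,interpolation=cv2.INTER_CUBIC))
cv2.imwrite("pics/p8.png",np.hstack(im))
E
```

```text
clock: 11.98
tool_pos: [0.4448, 0.1914, 0.0931]
eef_rot: [0.809, 0.587, 0.001, 0.0]
contact_force: [0.5, -0.1, 0.3]
opening: 0.007
clock: 12.6
tool_pos: [0.4478, 0.2081, 0.0927]
eef_rot: [0.934, 0.358, -0.0, 0.0]
contact_force: [-1.0, -0.3, 0.1]
opening: 0.0
39.931099881516786 [-0.5   0.77 -0.05  2.08  0.11  0.29 -1.48]
```

View pics/p8.png

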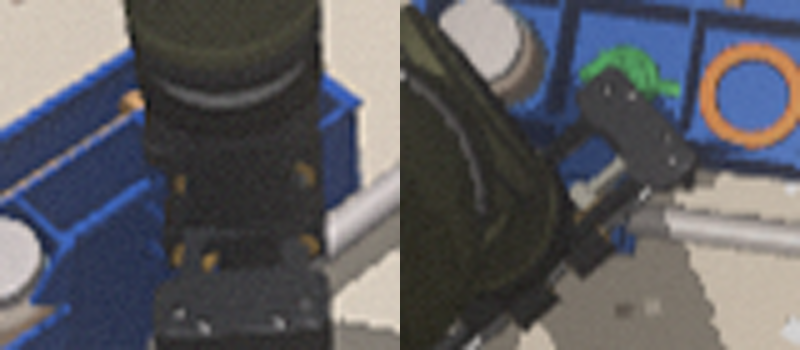

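The top view shows the far wing pointing up-right (605,175), so the screw has turned. I'll carry on with this stroke.

```bash
python3 -m creep '[[255,0.0043,-0.0014,0,7.5],[255,0.0087,-0.0021,0,15],[255,0.0132,-0.0023,0,22.5],[255,0.0177,-0.002,0,30],[255,0.0221,-0.001,0,37.5],[255,0.0263,0.0005,0,45],[255,0.0263,0.0005,0,45]]'; python3 - <<'E'
from h import *
s,M,c=tool();print(c,s["q"].round(2))
im=[]
for n_,u,v in(("side",215,225),("top",195,195)):
    p=imaging.snapshot(n_)
    im.append(cv2.resize(p["image"][v-35:v+35,u-40:u+40],None,fx=5,fy=5,interpolation=cv2.INTER_CUBIC))
cv2.imwrite("pics/p9.png",np.hstack(im))
E
```

```text
clock: 13.58
tool_pos: [0.4674, 0.2256, 0.0925]
eef_rot: [1.0, -0.026, -0.0, 0.0]
contact_force: [-0.8, -0.2, -0.6]
opening: 0.005
84.83808093678962 [-0.61  0.8   0.11  2.01 -0.24  0.35 -1.93]
```

View pics/p9.png

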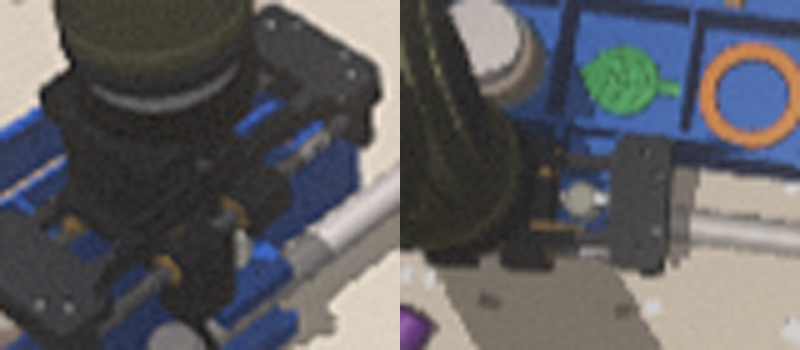

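```bash
python3 -m creep '[[255,0.0043,-0.0014,0,7.5],[255,0.0087,-0.0021,0,15],[255,0.0132,-0.0023,0,22.5],[255,0.0177,-0.002,0,30],[255,0.0221,-0.001,0,37.5],[255,0.0221,-0.001,0,37.5]]'; python3 - <<'E'
from h import *
H=np.array([.4788,.1917])
s,M,c=tool();print(c,s["q"].round(2))
E
```

```text
clock: 14.42
tool_pos: [0.4899, 0.2256, 0.0926]
eef_rot: [0.938, -0.345, -0.0, -0.0]
contact_force: [-1.7, 1.2, -0.8]
opening: 0.007
122.31699997521667 [-0.67  0.83  0.27  1.95 -0.5   0.42 -2.31]
```

```bash
python3 -m creep '[[255,-0.01,-0.001,0,0],[255,-0.012,-0.002,-0.03,0],[255,-0.012,-0.002,-0.06,-10],[255,-0.012,-0.002,-0.06,-20],[255,-0.012,-0.002,-0.06,-30],[255,-0.012,-0.002,-0.06,-40],[255,-0.012,-0.002,-0.06,-50],[255,-0.012,-0.002,-0.06,-60],[255,-0.012,-0.002,-0.06,-70],[255,-0.012,-0.002,-0.06,-80]]'; python3 - <<'E'
from h import *
H=np.array([.4788,.1917])
go(H,-58,.155,k=.022)
im=[]
for n_,u,v in(("side",215,225),("top",195,195)):
    p=imaging.snapshot(n_)
    im.append(cv2.resize(p["image"][v-35:v+35,u-40:u+40],None,fx=5,fy=5,interpolation=cv2.INTER_CUBIC))
cv2.imwrite("pics/p10.png",np.hstack(im))
E
```

```text
clock: 15.68
tool_pos: [0.4823, 0.235, 0.153]
eef_rot: [0.94, 0.341, 0.001, -0.0]
contact_force: [0.3, -0.1, -0.7]
opening: 0.006
cur [0.4823 0.235  0.153 ] delta 42.0 q [-0.52  0.7  -0.03  1.92  0.04  0.52 -1.45]
shift [-0.0581  0.0583 -0.002 ] yaw -100.0
```

View pics/p10.png

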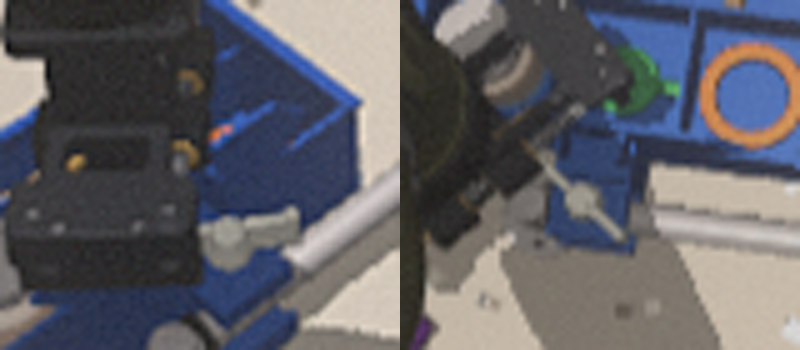

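Top view: wings now run (540,155)–(630,240), so the second wing points lower right (about −57°), as planned. Moving behind it.

```bash
python3 -m creep '[[255,-0.006,0.006,0,-10],[255,-0.012,0.012,0,-20],[255,-0.018,0.018,0,-30],[255,-0.024,0.024,0,-40],[255,-0.03,0.03,0,-50],[255,-0.036,0.036,0,-60],[255,-0.042,0.042,0,-70],[255,-0.048,0.048,0,-80],[255,-0.054,0.054,0,-90],[255,-0.058,0.058,0,-100]]'; python3 -m creep '[[255,0,0,0,0]]'; python3 - <<'E'
from h import *
H=np.array([.4788,.1917])
go(H,-60,.092,k=.023)
im=[]
for n_,u,v in(("side",215,225),("top",195,195)):
    p=imaging.snapshot(n_)
    im.append(cv2.resize(p["image"][v-35:v+35,u-40:u+40],None,fx=5,fy=5,interpolation=cv2.INTER_CUBIC))
cv2.imwrite("pics/p11.png",np.hstack(im))
E
```

```text
clock: 17.02
tool_pos: [0.4741, 0.1526, 0.1528]
eef_rot: [0.345, 0.938, -0.0, 0.0]
contact_force: [0.3, -0.0, -0.4]
opening: 0.007
clock: 17.15
tool_pos: [0.4742, 0.1525, 0.1527]
eef_rot: [0.349, 0.937, -0.0, -0.0]
contact_force: [-0.6, 0.8, -0.1]
opening: 0.007
cur [0.4742 0.1525 0.1527] delta -57.2 q [-0.08  0.71 -0.52  2.02  0.63  0.58 -0.18]
shift [-0.0024  0.0018  0.0607] yaw -2.8
```

View pics/p11.png

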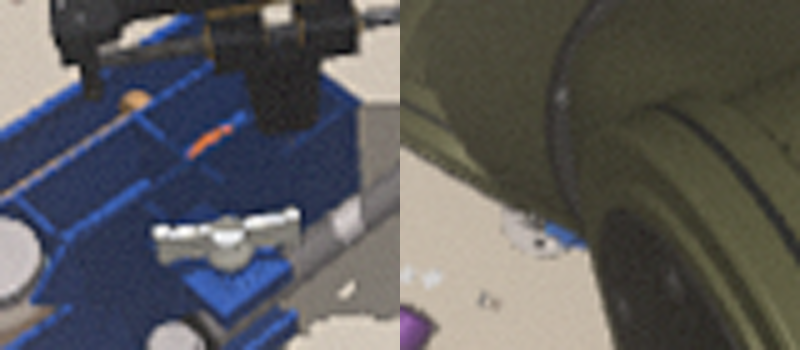

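Side view: fingers hover above and behind the wing, which spans (155,240)–(300,220). Lowering and starting stroke 2.

```bash
python3 -m creep '[[255,-0.002,0.002,0.03,-3],[255,-0.002,0.002,0.05,-3],[255,-0.002,0.002,0.0605,-3],[255,-0.002,0.002,0.0605,-3]]'; python3 -c "
from h import *
go(np.array([.4788,.1917]),-60,.092)"
```

```text
clock: 17.75
tool_pos: [0.4768, 0.1534, 0.0919]
eef_rot: [0.323, 0.947, -0.0, -0.0]
contact_force: [-0.6, 0.1, 0.1]
opening: 0.006
cur [0.4768 0.1534 0.0919] delta -60.5 q [-0.15  0.81 -0.42  2.05  0.76  0.45 -0.24]
shift [ 0.0096 -0.0006 -0.0001] yaw 0.5
```

```bash
python3 -m creep '[[255,0.005,0,0,0],[255,0.0096,0,0,0],[255,0.0096,0,0,0]]'; for i in 1; do python3 -m creep '[[255,0.0043,-0.0014,0,7.5],[255,0.0087,-0.0021,0,15],[255,0.0132,-0.0023,0,22.5],[255,0.0177,-0.002,0,30],[255,0.0221,-0.001,0,37.5],[255,0.0263,0.0005,0,45],[255,0.0303,0.0026,0,52.5],[255,0.034,0.0052,0,60],[255,0.034,0.0052,0,60]]'; done; python3 -c "
from h import *
go(np.array([.4788,.1917]),0,.092)"
```

```text
clock: 18.12
tool_pos: [0.4692, 0.1596, 0.0927]
eef_rot: [0.322, 0.947, 0.0, 0.0]
contact_force: [-0.2, -0.7, 0.8]
opening: 0.01
clock: 19.25
tool_pos: [0.4453, 0.1837, 0.0922]
eef_rot: [0.752, 0.659, -0.0, 0.0]
contact_force: [-0.5, -0.5, -0.5]
opening: 0.01
cur [0.4453 0.1837 0.0922] delta -0.6 q [-0.4   0.77 -0.15  2.11  0.37  0.29 -0.99]
shift [0.0001 0.     0.0002] yaw 0.6
```

```bash
python3 -m creep '[[255,0.0043,-0.0014,0,7.5],[255,0.0087,-0.0021,0,15],[255,0.0132,-0.0023,0,22.5],[255,0.0177,-0.002,0,30],[255,0.0221,-0.001,0,37.5],[255,0.0263,0.0005,0,45],[255,0.0303,0.0026,0,52.5],[255,0.034,0.0052,0,60],[255,0.034,0.0052,0,60]]'; python3 - <<'E'
from h import *
go(np.array([.4788,.1917]),60,.092)
im=[]
for n_,u,v in(("side",215,225),("top",195,195)):
    p=imaging.snapshot(n_)
    im.append(cv2.resize(p["image"][v-35:v+35,u-40:u+40],None,fx=5,fy=5,interpolation=cv2.INTER_CUBIC))
cv2.imwrite("pics/p12.png",np.hstack(im))
E
```

```text
clock: 20.38
tool_pos: [0.4548, 0.2171, 0.0921]
eef_rot: [0.981, 0.196, -0.001, -0.0]
contact_force: [-2.3, 1.2, 0.2]
opening: 0.002
cur [0.4548 0.2171 0.0921] delta 59.3 q [-0.57  0.78  0.05  2.05 -0.12  0.31 -1.59]
shift [0.0003 0.0005 0.0001] yaw 0.7
```

View pics/p12.png

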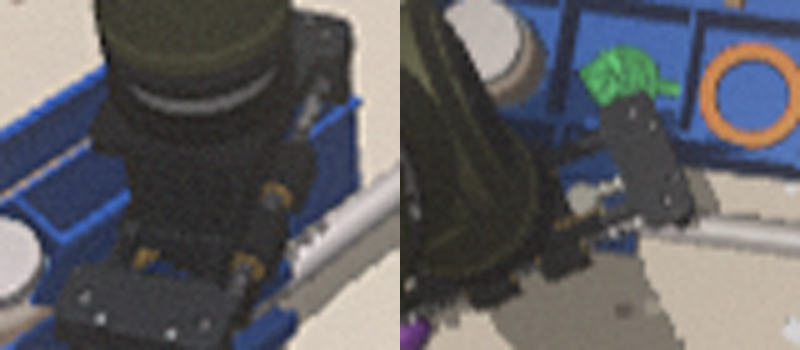

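Hub at (583,197), other wing to the upper right: this agrees with about 60°. About 229° turned so far, and the earliest stop is at 298°.

```bash
python3 -m creep '[[255,0.0043,-0.0014,0,7.5],[255,0.0087,-0.0021,0,15],[255,0.0132,-0.0023,0,22.5],[255,0.0177,-0.002,0,30],[255,0.0221,-0.001,0,37.5],[255,0.0263,0.0005,0,45],[255,0.0303,0.0026,0,52.5],[255,0.034,0.0052,0,60],[255,0.034,0.0052,0,60]]';  python3 -m creep '[[255,-0.01,-0.001,0,0],[255,-0.012,-0.002,-0.03,0],[255,-0.012,-0.002,-0.06,-10],[255,-0.012,-0.002,-0.06,-20],[255,-0.012,-0.002,-0.06,-30],[255,-0.012,-0.002,-0.06,-40],[255,-0.012,-0.002,-0.06,-50],[255,-0.012,-0.002,-0.06,-60],[255,-0.012,-0.002,-0.06,-70],[255,-0.012,-0.002,-0.06,-80]]'; python3 - <<'E'
from h import *
H=np.array([.4788,.1917])
go(H,-61,.153,k=.023)
im=[]
for n_,u,v in(("side",215,225),("top",195,195)):
    p=imaging.snapshot(n_)
    im.append(cv2.resize(p["image"][v-35:v+35,u-40:u+40],None,fx=5,fy=5,interpolation=cv2.INTER_CUBIC))
cv2.imwrite("pics/p13.png",np.hstack(im))
E
```

```text
clock: 21.6
tool_pos: [0.4884, 0.2251, 0.092]
eef_rot: [0.947, -0.321, -0.0, 0.0]
contact_force: [-1.5, 0.4, -0.8]
opening: 0.009
clock: 22.85
tool_pos: [0.4807, 0.2345, 0.1526]
eef_rot: [0.931, 0.366, 0.001, -0.0]
contact_force: [0.2, -1.3, 0.8]
opening: 0.006
cur [0.4807 0.2345 0.1526] delta 39.0 q [-0.54  0.7   0.    1.93 -0.01  0.51 -1.36]
shift [-0.058   0.0583 -0.0005] yaw -100.0
```

View pics/p13.png

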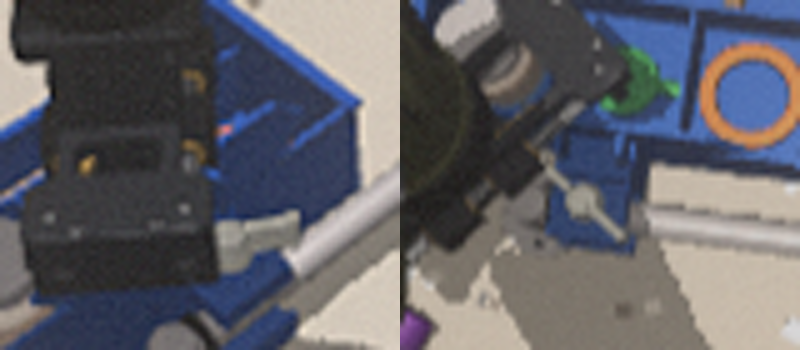

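Same attitude as after stroke 1, half a turn on: wing lower right at (628,240). Now stroke 3, with force checks.

```bash
python3 -m creep '[[255,-0.006,0.006,0,-10],[255,-0.012,0.012,0,-20],[255,-0.018,0.018,0,-30],[255,-0.024,0.024,0,-40],[255,-0.03,0.03,0,-50],[255,-0.036,0.036,0,-60],[255,-0.042,0.042,0,-70],[255,-0.048,0.048,0,-80],[255,-0.054,0.054,0,-90],[255,-0.058,0.058,0,-100]]'; python3 -m creep '[[255,0,0,0,0],[255,0,0,0.03,0],[255,0,0,0.05,0],[255,0,0,0.0605,0],[255,0,0,0.0605,0]]'; python3 -c "
from h import *
go(np.array([.4788,.1917]),-62,.0915)"
```

```text
clock: 24.2
tool_pos: [0.4768, 0.1517, 0.1523]
eef_rot: [0.321, 0.947, 0.0, 0.0]
contact_force: [0.0, 1.0, 0.9]
opening: 0.007
clock: 24.82
tool_pos: [0.4765, 0.1523, 0.0914]
eef_rot: [0.323, 0.946, -0.0, -0.0]
contact_force: [0.2, 0.5, -0.8]
opening: 0.006
cur [0.4765 0.1523 0.0914] delta -60.4 q [-0.17  0.8  -0.38  2.05  0.7   0.42 -0.18]
shift [ 0.0089  0.0009 -0.0001] yaw -1.6
```

```bash
python3 -m creep '[[255,0.005,0,0,0],[255,0.009,0.0005,0,0]]' | grep force; for i in 1 2 3; do python3 -m creep '[[255,0.0028,-0.001,0,5],[255,0.0057,-0.0017,0,10],[255,0.0087,-0.0021,0,15]]'| grep -E "pos|force"; python3 -c "
from h import *
go(np.array([.4788,.1917]),0,.0915)"; done
```

```text
contact_force: [-0.2, 0.7, -0.0]
tool_pos: [0.462, 0.1613, 0.0922]
contact_force: [1.4, -0.2, -1.3]
cur [0.462  0.1613 0.0922] delta -45.3 q [-0.25  0.78 -0.29  2.08  0.62  0.36 -0.4 ]
shift [0.028  0.0003 0.0007] yaw 45.3
tool_pos: [0.4546, 0.1666, 0.0921]
contact_force: [0.5, -1.7, -1.5]
cur [0.4546 0.1666 0.0921] delta -30.3 q [-0.31  0.77 -0.22  2.1   0.51  0.32 -0.58]
shift [ 0.0195 -0.002   0.0005] yaw 30.3
tool_pos: [0.4487, 0.1736, 0.0919]
contact_force: [-0.2, -1.2, -1.0]
cur [0.4487 0.1736 0.0919] delta -15.3 q [-0.37  0.77 -0.16  2.11  0.4   0.29 -0.74]
shift [ 0.0106 -0.0021  0.0004] yaw 15.3
```

```bash
for i in 1 2 3; do python3 -m creep '[[255,0.0028,-0.001,0,5],[255,0.0057,-0.0017,0,10],[255,0.0087,-0.0021,0,15]]'| grep -E "force"; python3 -c "
from h import *
s,M,c=tool();print(c,(s['tool_pos'][:2]-C(np.array([.4788,.1917]),c))@M[:2,:2])"; done
```

```text
contact_force: [-0.8, -1.0, -0.7]
-0.2826916045376313 [-1.63411727e-03 -4.51809624e-05]
contact_force: [-1.6, -1.6, -0.3]
14.698766026738728 [-1.50817267e-03  6.46105697e-05]
contact_force: [-2.5, -1.2, -1.1]
29.674721754936893 [-0.00129932  0.00011619]
```

```bash
for i in 1 2 3; do python3 -m creep '[[255,0.0028,-0.001,0,5],[255,0.0057,-0.0017,0,10],[255,0.0087,-0.0021,0,15]]'| grep -E "force"; python3 -c "
from h import *
s,M,c=tool();print(c,(s['tool_pos'][:2]-C(np.array([.4788,.1917]),c))@M[:2,:2])"; done
```

```text
contact_force: [-1.8, -0.6, 0.3]
44.658750289678245 [-0.00112648  0.00014224]
contact_force: [-1.7, 0.4, -1.1]
59.64484485026193 [-0.00091393  0.00012591]
contact_force: [-1.2, 1.2, -2.2]
74.63883134690295 [-0.00079798  0.00012549]
```

```bash
python3 - <<'E'
from h import *
im=[]
for n_,u,v in(("side",215,225),("top",195,195)):
    p=imaging.snapshot(n_)
    im.append(cv2.resize(p["image"][v-35:v+35,u-40:u+40],None,fx=5,fy=5,interpolation=cv2.INTER_CUBIC))
cv2.imwrite("pics/p14.png",np.hstack(im))
E
```

```text
(no output)
```

View pics/p14.png

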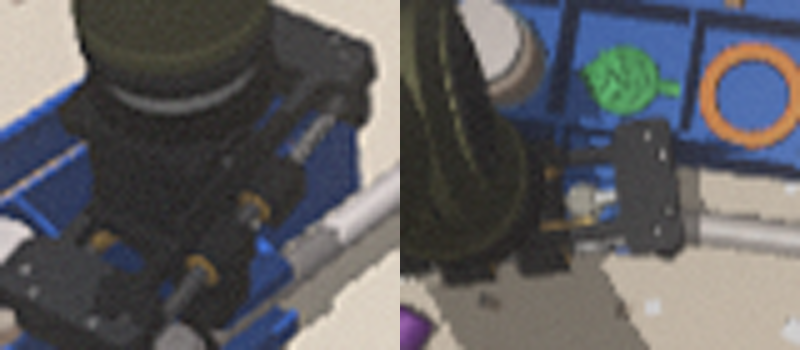

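```bash
for i in 1 2 3; do python3 -m creep '[[255,0.0028,-0.001,0,5],[255,0.0057,-0.0017,0,10],[255,0.0057,-0.0017,0,10]]'| grep -E "force"; python3 -c "
from h import *
s,M,c=tool();print(c,(s['tool_pos'][:2]-C(np.array([.4788,.1917]),c))@M[:2,:2])"; done
```

```text
contact_force: [-1.9, 1.9, -1.0]
84.34742347687325 [0.00021582 0.00020977]
contact_force: [-4.0, 1.9, -1.6]
94.31212121321202 [2.71432071e-05 3.84601689e-04]
contact_force: [-9.7, 4.1, 3.8]
104.2462460292898 [-0.00326616  0.00096074]
```

```bash
python3 -m creep '[[255,0,0,0,-4],[255,0,0,0,-8],[255,0.001,0,0,-8],[255,0.001,0,0,-8]]'| grep -E "pos|force"; python3 -m creep '[[255,0.0005,0,0,0],[255,0.001,0,0,0],[255,0.001,0,0,0]]'| grep -E "pos|force"; python3 -c "
from h import *
s,M,c=tool();print(c,(s['tool_pos'][:2]-C(np.array([.4788,.1917]),c))@M[:2,:2])"
```

```text
tool_pos: [0.4743, 0.2255, 0.0913]
contact_force: [-12.7, 2.2, 6.5]
tool_pos: [0.4744, 0.2255, 0.0912]
contact_force: [-13.7, 3.4, 8.4]
96.18221223024166 [-0.00011403  0.00033867]
```

Firm stop: the tool stays still while the force rises to 14 N, at about 446° of turn. Now I'll withdraw.

```bash
python3 -m creep '[[255,-0.004,0,0,0],[255,-0.012,0,0,0],[255,-0.018,0,0,0],[255,-0.018,0,-0.03,0],[255,-0.018,0,-0.08,0],[255,-0.06,0,-0.12,0],[255,-0.11,0,-0.14,0],[255,-0.14,0.05,-0.14,0],[255,-0.14,0.1,-0.14,0],[255,-0.14,0.15,-0.14,0]]'; python3 -m creep '[[255,0,0.05,0,0],[255,0,0.1,0,0],[255,0,0.15,0,0],[255,0,0.2,0,0],[255,0,0.2,0,0]]'; python3 - <<'E'
from h import *
a=imaging.snapshot("side");b=imaging.snapshot("top")
cv2.imwrite("pics/top15.png",cv2.resize(b["image"][120:250,110:310],None,fx=4,fy=4,interpolation=cv2.INTER_CUBIC))
cv2.imwrite("pics/side15.png",cv2.resize(a["image"][160:290,100:300],None,fx=4,fy=4,interpolation=cv2.INTER_CUBIC))
E
```

```text
clock: 31.8
tool_pos: [0.3094, 0.1137, 0.2321]
eef_rot: [0.992, -0.126, 0.002, -0.0]
contact_force: [1.5, -0.0, -0.5]
opening: 0.0
clock: 32.42
tool_pos: [0.258, -0.0828, 0.2321]
eef_rot: [0.991, -0.133, 0.001, 0.001]
contact_force: [0.9, 0.6, 0.1]
opening: 0.004
```

View pics/top15.png

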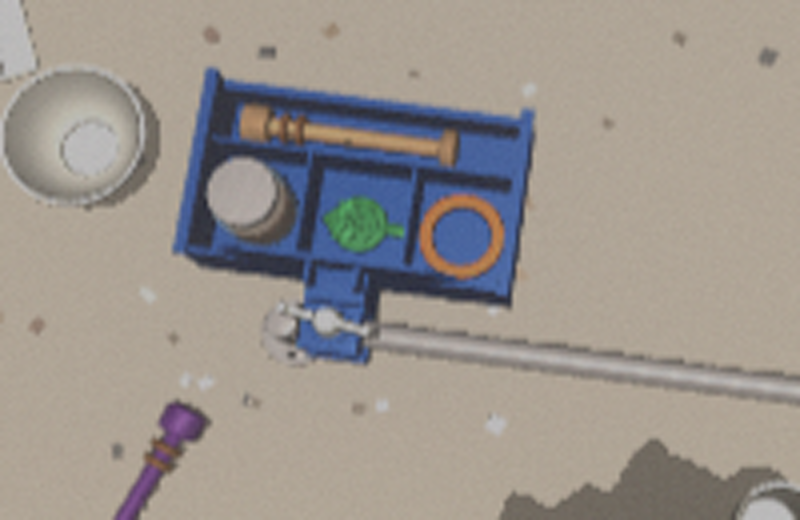

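View pics/side15.png

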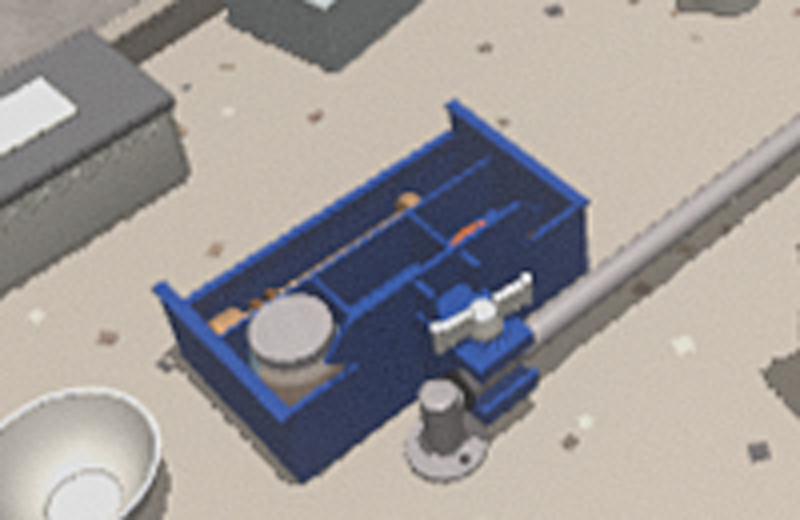

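Both views show the clamp against the buffer, the wings lying nearly along the rail ((285,312)–(370,332) in the top view), the contents in their places, and the arm clear. Handing in.

```bash
python3 -c "
from plant import r
print(r.finish_job())"
```

```text
the job is handed in; nothing more can be done
None
```

The organiser is against the left buffer and its wing screw is tightened to its stop. I handed the job in at about 32.5 s of the 61 s allowed.

- **Slide:** I pushed the end wall with the shut fingers. It moved at about 5 N. At the expected spot it stopped, and the force rose to about 12 N while the tool stayed still. The pictures show the clamp against the buffer.
- **Screw:** I turned it in three fingertip strokes, about 446° (7.8 rad) in all, mostly with 1–3 N. It then stopped turning and the tool stayed still while the force rose to about 14 N.
- **Last checks:** In the final pictures the wings lie nearly along the rail, as the stop angle predicts. The clamp is still at the buffer. The jar, teether, ring and wand are in their pockets and the bowl stands clear. The arm was clear of everything, with the wrist force near zero.
- **Not checked:** The last pictures were cropped, so I did not look at the pump bottle again and saw only the edge of the tumbler. I did not measure the tight screw's height. The first detector positions for the screw axis and the wooden wand were off or wrong. I took the screw position from the pictures by hand, and the wand was not needed for the moves.

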